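# Sort the stripped bicycle parts into their trays

## Robot

A 6-joint arm with a two-finger parallel gripper is mounted at the origin on the work surface. World frame = base frame: x ahead of the robot, y to its left, z up, the work surface at z = 0. Lengths are in mm, angles in degrees, forces in N, time in s.
With the tool pointing down it reaches from about 275 to 825 mm from the base axis. Payload 4.9 kg.
Tool frame: the origin (TCP) lies midway between the tips of the shut fingers; the grasp point (between the pads) lies 19 mm behind it; z points along the fingers, y is the line along which they close (so a half turn about z gives the same grasp; the last joint's range is limited). The gripper opens to 85 mm and grips with 20 to 120 N. Pads are 22 mm wide; open, the fingers measure 114 mm over their backs; the gripper's body (76 mm by 85 mm) begins 54 mm behind the grasp point. The pads swing forward as they close: fully open they stand 13 mm farther back than shut.
Start: joints at [-7.689, 18.69, -11.035, 60.275, 0, 82.311], TCP at [550.017, 0.009, 231.281] pointing down, gripper open.
Joint ranges: [-152.03, 152.03], [-55.5, 102.48], [-74.3, 77.21], [-110.64, 120.58], [-84.22, 78.4], [-180, 180]. Speed limits (degrees/s): [147.25, 147.25, 180, 180, 180, 180].

## Interface

Orientations are given as a 3x3 rotation matrix whose columns are the frame's x, y, z axes.
In Python, from cell import env gives the robot as it stands.
- The arm moves only by the shell command python3 -m handwheel 'ROWS' [FORCE]. ROWS is text: rows parted by semicolons, each of 7 numbers parted by spaces: the shift along the tool's x, y, z in units of 25 mm (1.0 is 25 mm), then the turn, a rotation vector about the tool's x, y, z in rad, then the gripper's target within -1 to 1 (fully open at 1, half-way at 0, shut at -1). A call has 1 to 12 rows; each row is the pose to reach, as a shift and turn from the pose commanded when the call began, along the tool's axes at that moment; what a row does not reach only later rows make up. A row lasts 1/12 s, in which the tool goes at most 41.7 mm and 7.16 degrees, less where a joint would pass 70% of its speed; a pose out of reach is approached as far as the arm can. A call with a gripper value outside its range is refused whole. The fingers move at their own pace and stop on an object; FORCE is the grip in N (left out, the last holds). Time passes only in rows, so rows that repeat a pose let the fingers close. It gives the time, the measured TCP pose, the force, the opening and the grip force at its end, in the units of the state.
- env.observe(): the state, without advancing time (a new reading comes with each control period).
- env.grab_frame(name): name is "scene" or "side" or "wrist"; returns (picture, depth): 400x640x3 uint8, red, green, blue; 400x640 float32, mm along the optical axis (not along the pixel's ray), 0 where there is no reading.
- env.get_calibration(name): a dict with "vertical_fov" (degrees; the focal length in pixels is half the picture's height over the tangent of half this angle, whatever the lens; pixels are square), "cx", "cy" (the principal point, pixels), "R" (3x3) and "t" (3): a world point X has camera coordinates R X + t. Camera axes: x right, y down, z forward; pixel columns grow to the right and rows downward; lengths in mm; the calibration is good to about 2 mm. The wrist camera is an equidistant fisheye: a pixel r from the principal point sees the ray r / f radians off the axis. A picture is of the moment at which its call begins: read the wrist's pose just before it. get_calibration takes no time and is no camera call; for the wrist camera it gives the pose at the moment of the call.
- env.sign_off(): hands the job in; it is judged then, once.
The state is a dict: "time": time; "joints": joint angles; "joint_vel": joint speeds; "joint_efforts": joint torques, N m; "eef_pos": TCP position; "ee_rot": TCP orientation; "ft_force": force on the tool from outside, world axes, zero at the start; "moment": the same for the moment, N m; "opening": finger opening in mm; "grasp_force": force on a finger pad.
Only numpy, scipy, OpenCV 4.12 (cv2) and the standard library are available. Lean on these libraries where they do the work, as an engineer would, in place of code of your own. Each camera call takes 0.05 s, during which the arm holds its last target. There are 200 camera calls.

## Task

Sort the five loose bicycle parts from the near side of the bench into the grey trays: the two pedals into the two-bay tray, one lying flat in each bay; the handlebar stem into the single-bay tray; the large freewheel into the large round dish and the small freewheel into the small round dish. Every part must lie flat on the floor of its tray, the same way up as it lies now, and be let go.

Things in the scene. Friction and masses are not known exactly. Their poses are not given: they have to be found in the camera images.
- pedal_a_mid (a point): black bicycle pedal lying flat, one of two alike: oblong cage 76 mm long (its x), 54 mm wide (y), 25 mm high, with a steel axle stub 12 mm thick that sticks out 24 mm beyond the cage at +x (100 mm overall). Point: centre of the cage, half-way up (12.5 mm above its underside). Grip across the 54 mm. 0.13 to 0.24 kg.
- pedal_b_mid (a point): black bicycle pedal lying flat, one of two alike: oblong cage 76 mm long (its x), 54 mm wide (y), 25 mm high, with a steel axle stub 12 mm thick that sticks out 24 mm beyond the cage at +x (100 mm overall). Point: centre of the cage, half-way up (12.5 mm above its underside). Grip across the 54 mm. 0.13 to 0.24 kg.
- stem_mid (a point): aluminium handlebar stem, 118 mm long (its x), 40 mm high: an upright round collar (38 mm diameter) at -x, a round clamp lying across (38 mm diameter, 40 mm wide) at +x, joined by a straight neck 30 mm wide (y), 42 mm long, from 6 to 34 mm above its underside. Grip across the neck. Point: middle of the neck, 20 mm above its underside. 0.12 to 0.21 kg.
- cog_large_mid (a point): steel bicycle freewheel lying flat, the larger of two: toothed disc of 84 mm diameter, 5 mm thick, at the bottom; from it a plain round body of 42 mm diameter rises to 26 mm overall height (grip this body above the teeth, from any direction). Point: on its axis, half-way up (13 mm above its underside). z is its axis. 0.19 to 0.34 kg.
- cog_small_mid (a point): steel bicycle freewheel lying flat, the smaller of two: toothed disc of 60 mm diameter, 5 mm thick, at the bottom; from it a plain round body of 42 mm diameter rises to 26 mm overall height (grip this body above the teeth, from any direction). Point: on its axis, half-way up (13 mm above its underside). z is its axis. 0.12 to 0.23 kg.
- tray_two_bay: grey oblong tray, 158 mm (its x) by 200 mm (y), with a wall along x down its middle: two bays, each 150 mm long (x) and 94 mm wide (y) inside, centred 49 mm to +y and to -y of the tray's centre. A pedal fits only lengthwise along x, either way round, its cage about mid-length. Rim 4 mm thick, 12 mm high; inner floor 3 mm above the bench. Origin: centre of its underside. Fixed.
- tray_single: grey oblong tray without a divider, 158 mm (its x) by 100 mm (y), inside 150 by 92 mm. The stem fits lengthwise along x, either way round. Rim 4 mm thick, 12 mm high; inner floor 3 mm above the bench. Origin: centre of its underside. Fixed.
- dish_large: the larger round grey dish, 124 mm outside and 116 mm inside diameter. Rim 4 mm thick, 12 mm high; inner floor 3 mm above the bench. Origin: centre of its underside. Fixed.
- dish_small: the smaller round grey dish, 98 mm outside and 90 mm inside diameter. Rim 4 mm thick, 12 mm high; inner floor 3 mm above the bench. Origin: centre of its underside. Fixed.
Things that resemble listed ones, but are neither listed nor needed, are in the scene too. Of the things shaped like the part that bears stem_mid, the aluminium one is meant. Leave any purple look-alike of the tray_single alone.

How it is judged (in metres and radians):
At the end, for the whole second after the job is handed in: One pedal in each bay of the two-bay tray, the stem in the single-bay tray (within 38 mm of the middle lengthwise, 26 across), each freewheel in the dish of its size (axes within 22 mm), all flat on the tray floor (within 0.08 rad and 4 mm), same way up, released and at rest ((((x of pedal_a_mid in the frame of tray_two_bay between -0.038 and 0.038 m and y of pedal_a_mid in the frame of tray_two_bay between 0.022 and 0.074 m and z of pedal_a_mid in the frame of tray_two_bay between 0.012 and 0.0195 m and angle between pedal_a_mid's own z axis and vertical below 0.08 rad) and (x of pedal_b_mid in the frame of tray_two_bay between -0.038 and 0.038 m and y of pedal_b_mid in the frame of tray_two_bay between -0.074 and -0.022 m and z of pedal_b_mid in the frame of tray_two_bay between 0.012 and 0.0195 m and angle between pedal_b_mid's own z axis and vertical below 0.08 rad)) or ((x of pedal_a_mid in the frame of tray_two_bay between -0.038 and 0.038 m and y of pedal_a_mid in the frame of tray_two_bay between -0.074 and -0.022 m and z of pedal_a_mid in the frame of tray_two_bay between 0.012 and 0.0195 m and angle between pedal_a_mid's own z axis and vertical below 0.08 rad) and (x of pedal_b_mid in the frame of tray_two_bay between -0.038 and 0.038 m and y of pedal_b_mid in the frame of tray_two_bay between 0.022 and 0.074 m and z of pedal_b_mid in the frame of tray_two_bay between 0.012 and 0.0195 m and angle between pedal_b_mid's own z axis and vertical below 0.08 rad))) and x of stem_mid in the frame of tray_single between -0.038 and 0.038 m and y of stem_mid in the frame of tray_single between -0.032 and 0.032 m and z of stem_mid in the frame of tray_single between 0.019 and 0.027 m and angle between each of stem_mid, cog_large_mid, cog_small_mid's own z axis and vertical below 0.08 rad and horizontal distance between cog_large_mid and dish_large below 0.022 m and z of cog_large_mid in the frame of dish_large between 0.012 and 0.02 m and horizontal distance between cog_small_mid and dish_small below 0.022 m and z of cog_small_mid in the frame of dish_small between 0.012 and 0.02 m and linear speed of each of pedal_a, pedal_b, cog_large, cog_small, stem below 0.02 m/s); the robot touches nothing.
It also fails if it takes over 118 s, if anything falls off the work surface, if the arm or the gripper's body presses on something with over 40 N, if the wrist force passes 120 N, or if a joint passes its speed limit or range.

## Working session

There is one attempt and no reset: what is moved stays moved. The work goes in short steps, Python scripts to look and compute and a shell command to move; the robot and the scene stay as the last step left them, time stands still between calls to the robot, and variables do not carry over. Pictures are saved under pics/ and viewed, at most 14 in all, crops included, and the job is handed in when it is done.

```bash
ls; mkdir -p pics; python3 - <<'E'
from cell import env
import cv2,numpy as np
for n in ["scene","side"]:
    p,d=env.grab_frame(n); cv2.imwrite(f"pics/{n}0.png",p[:,:,::-1]); np.save(f"pics/{n}0.npy",d); np.save(f"pics/{n}0c.npy",p)
    c=env.get_calibration(n); print(n,c)
o=env.observe();print(o["time"],o["eef_pos"],o["ee_rot"],o["opening"])
E
```

```text
pics
scene {'vertical_fov': 51.91923256316752, 'cx': 327.0497573736666, 'cy': 197.2896236041943, 'R': array([[ 0.24646825,  0.96914348,  0.00378438],
       [ 0.51077201, -0.12657676, -0.85034715],
       [-0.82362938,  0.21151653, -0.52620852]]), 't': array([-118.50747351, -142.6965998 , 1394.14180743])}
side {'vertical_fov': 55.58576637402425, 'cx': 314.4737273198591, 'cy': 204.50230552616694, 'R': array([[ 0.99432553, -0.10610331, -0.00766947],
       [-0.08705738, -0.77016674, -0.63187357],
       [ 0.06113711,  0.62895571, -0.77503353]]), 't': array([-395.53689879,   55.17563361,  917.22947554])}
0.1 [5.49485950e+02 7.37234328e-02 2.30586955e+02] [[-3.64681307e-05  9.99998834e-01 -1.52694545e-03]
 [ 9.99999980e-01  3.67656372e-05  1.94810064e-04]
 [ 1.94865976e-04 -1.52693832e-03 -9.99998815e-01]] 85.30313168801413
```

View pics/scene0.png

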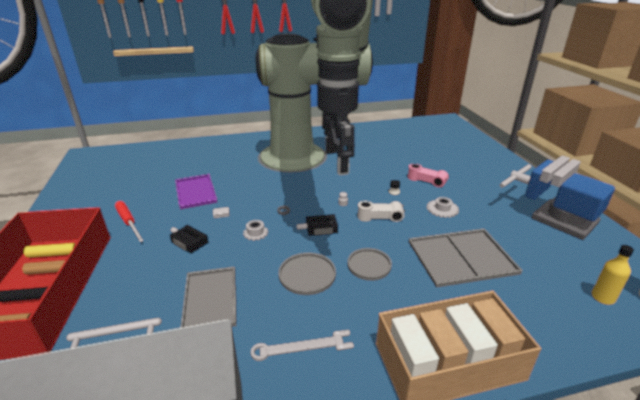

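View pics/side0.png

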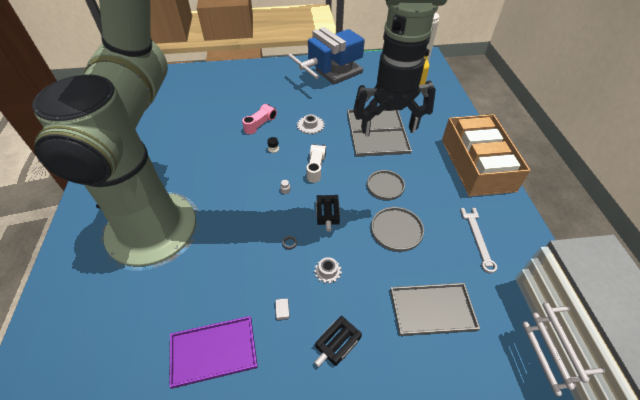

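The side view shows the aluminium stem at (316,163). The pink stem at (260,119) is a look-alike and the purple tray at (213,350) is the other one to leave. The pedals are at (328,211) and (340,341), and the freewheels at (311,123) and (328,269). The dishes are at (398,229) and (386,184), the single tray at (434,308) and the two-bay tray at (380,132), which the gripper partly hides.

```bash
cat > h.py <<'E'
import numpy as np,cv2
from cell import env
def cloud(d,c):
    f=200/np.tan(np.radians(c["vertical_fov"]/2)); v,u=np.mgrid[:400,:640]
    P=np.stack([(u-c["cx"])/f*d,(v-c["cy"])/f*d,d],-1)
    return (P-c["t"])@c["R"]
def ray(uv,c,z):
    f=200/np.tan(np.radians(c["vertical_fov"]/2)); uv=np.atleast_2d(uv).astype(float)
    D=np.c_[(uv[:,0]-c["cx"])/f,(uv[:,1]-c["cy"])/f,np.ones(len(uv))]@c["R"]
    C=-c["R"].T@c["t"]; return C+D*((z-C[2])/D[:,2])[:,None]
E
python3 - <<'E'
from h import *
np.set_printoptions(precision=1,suppress=True)
for n in ["side","scene"]:
    c=env.get_calibration(n); d=np.load(f"pics/{n}0.npy"); p=np.load(f"pics/{n}0c.npy"); W=cloud(d,c)
    z=W[...,2]; ok=d>0
    m0=ok&(abs(z)<30)&(W[...,0]>250)&(W[...,0]<800)&(abs(W[...,1])<450)
    print(n,"table z median",np.median(z[m0]), np.percentile(z[m0],[10,90]))
    hsv=cv2.cvtColor(p,cv2.COLOR_RGB2HSV)
    blue=(hsv[...,0]>95)&(hsv[...,0]<118)&(hsv[...,1]>110)
    m=(~blue)&(W[...,0]>200)&(W[...,0]<850)&(abs(W[...,1])<480)&(z<70)&ok
    k,l,s,ce=cv2.connectedComponentsWithStats(m.astype(np.uint8))
    for i in range(1,k):
        if s[i,4]<60: continue
        q=W[l==i]; r=cv2.minAreaRect(q[:,:2].astype(np.float32))
        print(ce[i],s[i,4],"rect",np.array(r[0]),np.array(r[1]),round(r[2]),"z95 %.0f z5 %.0f"%tuple(np.percentile(q[:,2],[95,5])),"rgb",np.median(p[l==i],0))
E
```

```text
side table z median 0.550347306183893 [-1.4  4.8]
[258.4 118.3] 623 rect [263.3 390.2] [149.4  86.3] 44 z95 41 z5 -1 rgb [156.  91. 110.]
[379.8 134.9] 2169 rect [619.6 289.4] [217.8 167.3] 87 z95 12 z5 1 rgb [151. 148. 141.]
[310.3 124. ] 455 rect [423.5 342.8] [94.2 91. ] 44 z95 27 z5 -0 rgb [168. 167. 171.]
[465.3 166.5] 1398 rect [815.8 156.8] [ 57.6 302.2] 2 z95 66 z5 1 rgb [86. 66. 46.]
[467.4 146.9] 216 rect [816.2 127.2] [ 15.8 202.7] 1 z95 69 z5 54 rgb [112.5 101.5  75. ]
[272.8 144.9] 156 rect [303.4 243.3] [31.2 34.8] 79 z95 35 z5 -0 rgb [44.5 58.  57.5]
[315.1 162.2] 592 rect [419.  175.9] [154.7  48.9] 77 z95 41 z5 -0 rgb [155.5 157.5 168. ]
[385.5 184.5] 958 rect [594.5  73.7] [112.8 100.6] 73 z95 13 z5 0 rgb [153. 149. 143.]
[284.9 186.4] 143 rect [330.   95.9] [55.8 26.6] 88 z95 32 z5 -1 rgb [125. 130. 139.]
[327.3 210.6] 672 rect [430.  -13.6] [102.8  59.4] 84 z95 27 z5 6 rgb [25. 26. 27.]
[397.1 228.7] 1933 rect [589.9 -68.2] [135.1 127.8] 70 z95 12 z5 1 rgb [158. 154. 147.]
[479.2 239.5] 735 rect [ 773.2 -117.2] [187.1  44. ] 86 z95 10 z5 -0 rgb [214. 208. 206.]
[2
[... 2086 characters left out ...]

[306.8 273.1] 2175 rect [580.4 -71.4] [133.1 145.7] 76 z95 11 z5 -1 rgb [140. 134. 131.]
[208.3 296.9] 3075 rect [ 602.8 -300.9] [153.8 182.5] 87 z95 11 z5 -1 rgb [140. 134. 131.]
[601.2 286.8] 195 rect [804.8 477.7] [22.7  4.6] 0 z95 65 z5 1 rgb [126. 105.  42.]
[414.3 325.4] 857 rect [785.8 153.4] [126.6 293.9] 0 z95 62 z5 -2 rgb [98. 87. 98.]
[428.4 314.9] 572 rect [824.5 123.3] [ 50.4 207.7] 0 z95 69 z5 50 rgb [149. 119.  95.]
[130.8 321.6] 135 rect [ 636.3 -422.4] [114.   16.2] 84 z95 1 z5 -2 rgb [110. 129. 149.]
[122.4 335.5] 171 rect [ 665.7 -435.8] [18.8 88.2] 1 z95 1 z5 -2 rgb [ 99. 128. 150.]
[302.2 345.4] 1558 rect [ 766.4 -119.7] [186.9  50.2] 85 z95 8 z5 -1 rgb [176. 169. 170.]
```

```bash
python3 - <<'E'
from h import *
np.set_printoptions(precision=1,suppress=True)
T={"pedA":(427,-14,75,18,30),"pedB":(401,-326,75,18,30),"stem":(415,175,80,22,45),"cogTop1":(420,345,40,20,30),"cogTop2":(405,-163,40,20,30),"cog1":(420,345,60,2,8),"cog2":(405,-163,55,2,8),
"two":(615,292,150,7,16),"single":(609,-285,115,7,16),"dL":(590,-68,72,7,16),"dS":(592,74,60,7,16)}
cl={}
for n in ["side","scene"]:
    c=env.get_calibration(n); d=np.load(f"pics/{n}0.npy"); W=cloud(d,c)
    # drop flying pixels: depth edge
    g=cv2.dilate(d,np.ones((3,3)))-cv2.erode(d,np.ones((3,3)))
    cl[n]=W[(d>0)&(g<25)].astype(np.float32)
cl["both"]=np.r_[cl["side"],cl["scene"]]
for k,(x,y,r,a,b) in T.items():
  for n in cl:
    q=cl[n]; q=q[(np.hypot(q[:,0]-x,q[:,1]-y)<r)&(q[:,2]>a)&(q[:,2]<b)]
    if len(q)<10: print(k,n,len(q)); continue
    R=cv2.minAreaRect(q[:,:2]); e=cv2.minEnclosingCircle(q[:,:2])
    print(k,n,len(q),"rect",np.array(R[0]),np.array(R[1]),round(R[2],1),"circ",np.array(e[0]),round(e[1],1),"mean",q.mean(0))
p=np.load("pics/side0c.npy")[90:300,230:370,::-1]
cv2.imwrite("pics/crop1.png",cv2.resize(p,None,fx=2.8,fy=2.8,interpolation=cv2.INTER_CUBIC))
E
```

```text
Traceback (most recent call last):
cv2.error: OpenCV(4.12.0) /io/opencv/modules/imgproc/src/convhull.cpp:143: error: (-215:Assertion failed) total >= 0 && (depth == CV_32F || depth == CV_32S) in function 'convexHull'
```

```bash
cat > m.py <<'E'
from h import *
np.set_printoptions(precision=1,suppress=True)
T={"pedA":(427,-14,75,18,30),"pedB":(401,-326,75,18,30),"stem":(415,175,80,22,45),"cogTop1":(420,345,40,20,30),"cogTop2":(405,-163,40,20,30),"cog1":(420,345,60,2,8),"cog2":(405,-163,55,2,8),
"two":(615,292,150,7,16),"single":(609,-285,115,7,16),"dL":(590,-68,72,7,16),"dS":(592,74,60,7,16)}
cl={}
for n in ["side","scene"]:
    c=env.get_calibration(n); d=np.load(f"pics/{n}0.npy"); W=cloud(d,c)
    g=cv2.dilate(d,np.ones((3,3)))-cv2.erode(d,np.ones((3,3)))
    cl[n]=W[(d>0)&(g<25)].astype(np.float32)
cl["both"]=np.r_[cl["side"],cl["scene"]]
for k,(x,y,r,a,b) in T.items():
  for n in cl:
    q=cl[n]; q=q[(np.hypot(q[:,0]-x,q[:,1]-y)<r)&(q[:,2]>a)&(q[:,2]<b)]
    if len(q)<10: print(k,n,len(q)); continue
    xy=np.ascontiguousarray(q[:,:2]); R=cv2.minAreaRect(xy); e=cv2.minEnclosingCircle(xy)
    print(k,n,len(q),"rect",np.array(R[0]),np.array(R[1]),round(R[2],1),"circ",np.array(e[0]),round(e[1],1),"mean",q.mean(0))
p=np.load("pics/side0c.npy")[90:300,230:370,::-1]
cv2.imwrite("pics/crop1.png",cv2.resize(p,None,fx=2.8,fy=2.8,interpolation=cv2.INTER_CUBIC))
E
python3 m.py
```

```text
pedA side 404 rect [428.3 -14.7] [97.1 51.2] 83.7 circ [427.8 -13.9] 49.4 mean [427.9  -9.2  23.2]
pedA scene 340 rect [436.6  -9.6] [84.6 52.5] 85.4 circ [436.9  -6.9] 45.0 mean [438.7  -3.1  22. ]
pedA both 744 rect [432.6 -15.2] [97.1 59.8] 83.7 circ [434.5 -12.8] 51.2 mean [432.8  -6.4  22.7]
pedB side 887 rect [ 400.5 -332.5] [97.7 53.3] 39.2 circ [ 403.6 -332.4] 51.6 mean [ 407.  -327.4   23.2]
pedB scene 360 rect [ 409.4 -329.5] [92.5 52.7] 40.0 circ [ 411.1 -327.4] 48.9 mean [ 420.1 -322.3   22.3]
pedB both 1247 rect [ 403.8 -331.6] [103.9  56. ] 39.4 circ [ 406.4 -331.5] 54.5 mean [ 410.8 -325.9   22.9]
stem side 354 rect [418.6 150.6] [105.   36.4] 78.0 circ [417.5 151. ] 52.8 mean [416.5 147.2  35.4]
stem scene 394 rect [423.8 158.5] [110.4  38.7] 74.4 circ [432.7 156.1] 55.5 mean [429.6 157.   32.6]
stem both 748 rect [420.9 155.9] [116.9  42.9] 74.4 circ [426.8 154.5] 59.4 mean [423.4 152.4  33.9]
cogTop1 side 86 rect [421.8 335. ] [39.2 32.9] 84.3 circ [420.1 334.8] 20.0 mean [420.6 331.6  25.7]
cogTop1 scene 87 rect [428.9 335.7] [34.2 33.6] 43.0 circ [427.2 335.2] 18.
[... 1608 characters left out ...]
ingle both 982 rect [ 612.7 -276.9] [101.9 161.3] 87.1 circ [ 613.1 -277. ] 94.5 mean [ 608.3 -279.9   11. ]
dL side 320 rect [586.7 -73.6] [123.8 121.8] 54.5 circ [587.6 -73.5] 63.0 mean [587.3 -76.6  11.1]
dL scene 304 rect [591.8 -72.5] [122.4 121. ] 39.8 circ [590.3 -72. ] 63.0 mean [601.7 -75.   10.2]
dL both 624 rect [588.6 -73. ] [127.8 123.7] 38.2 circ [589.3 -73.5] 64.3 mean [594.3 -75.8  10.7]
dS side 195 rect [590.2  66.4] [96.9 96.4] 87.6 circ [591.3  66.9] 50.2 mean [591.1  64.4  11.1]
dS scene 199 rect [596.1  67.4] [94.7 95.3] 29.3 circ [596.1  67.5] 49.2 mean [600.9  64.6  10.1]
dS both 394 rect [592.9  67.1] [100.   97.3] 15.7 circ [593.4  66.9] 51.4 mean [596.1  64.5  10.6]
```

View pics/crop1.png

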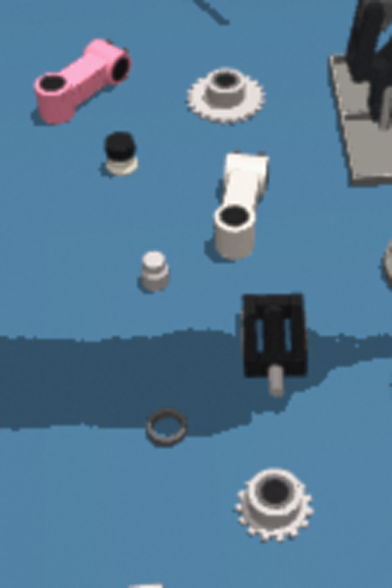

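The crop shows the pink stem at (82,80), a look-alike, and the white/aluminium one at (241,205), which is the one meant. The freewheel with the wider toothed disc is at (226,95), rect about 94 mm, so it is the large one. The one at (274,503), about 65 mm, is the small one. Pedal A is at (274,335) with its axle towards -y.

Moving over pedal A now, at about (433,-3) with its long axis at 84°.

```bash
python3 -m handwheel '-0.14 -4.68 6.8 0 0 0.1 1;-0.14 -4.68 6.8 0 0 0.1 1;-0.14 -4.68 6.8 0 0 0.1 1;-0.14 -4.68 6.8 0 0 0.1 1;-0.14 -4.68 6.8 0 0 0.1 1;-0.14 -4.68 6.8 0 0 0.1 1;-0.14 -4.68 6.8 0 0 0.1 1;-0.14 -4.68 6.8 0 0 0.1 1;-0.14 -4.68 6.8 0 0 0.1 1' 40; python3 - <<'E'
from h import *
p,d=env.grab_frame("wrist"); cv2.imwrite("pics/w1.png",p[:,:,::-1]); print(env.get_calibration("wrist"))
E
```

```text
time: 0.85
eef_pos: [435.7, -3.9, 62.5]
ee_rot: [[0.1, 0.995, 0.004], [0.995, -0.1, -0.001], [-0.0, 0.004, -1.0]]
ft_force: [0.4, -0.3, -0.1]
opening: 85.5
grasp_force: 0.0
{'vertical_fov': 65.70646984690485, 'cx': 320.862987373557, 'cy': 200.30597066448144, 'R': array([[ 0.99510812, -0.09870764,  0.00407872],
       [-0.09627688, -0.95969187,  0.26404977],
       [-0.02214942, -0.26315076, -0.96450043]]), 't': array([-433.9918704 ,   48.7869886 ,  224.22986092])}
```

View pics/w1.png

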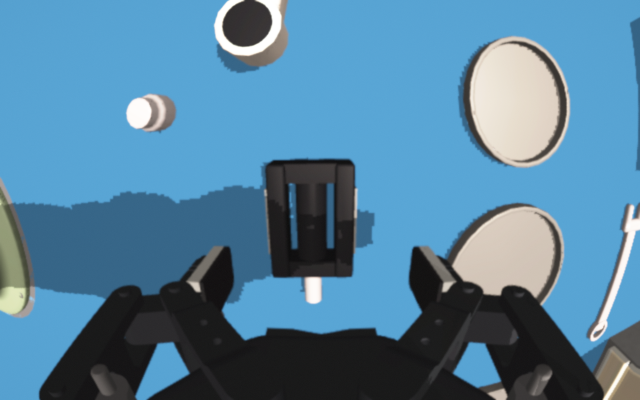

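The pedal cage top is centred at about (310,218) and the fingers are centred at about column 321, so the pedal lies a few mm to -x.

```bash
cat >> h.py <<'E'
def wray(uv,c,z):
    f=200/np.tan(np.radians(c["vertical_fov"]/2)); a=(np.asarray(uv,float)-[c["cx"],c["cy"]])/f; r=np.hypot(*a)
    D=c["R"].T@np.r_[a/r*np.sin(r),np.cos(r)]; C=-c["R"].T@c["t"]; return (C+D*(z-C[2])/D[2]).round(1)
E
python3 - <<'E'
from h import *
c=env.get_calibration("wrist")
for uv in [(266,161),(354,161),(354,276),(266,276),(310,218)]: print(wray(uv,c,25))
print("dL rim",[wray(u,c,12) for u in [(563,240),(470,245)]],"dS",[wray(u,c,12) for u in [(568,100),(464,100),(515,37),(520,166)]])
print(env.observe()["eef_pos"])
E
```

```text
[407.5  41.1  25. ]
[459.2  35.7  25. ]
[454.1 -40.2  25. ]
[395.8 -34.7  25. ]
[429.7   3.3  25. ]
dL rim [array([643.2, -46.4,  12. ]), array([543.7, -34.9,  12. ])] dS [array([637.9,  72.1,  12. ]), array([538. ,  69.3,  12. ]), array([586.7, 116.6,  12. ]), array([585. ,  21.7,  12. ])]
[435.81627321  -3.92263446  62.6527508 ]
```

```bash
python3 -m handwheel '0.1 -0.2 0 0 0 0 1;0.1 -0.2 1 0 0 0 1;0.1 -0.2 2.4 0 0 0 1;0.1 -0.2 2.4 0 0 0 1;0.1 -0.2 2.4 0 0 0 1;0.1 -0.2 2.4 0 0 0 1' 40; python3 -m handwheel '0 0 0 0 0 0 -1;0 0 0 0 0 0 -1;0 0 0 0 0 0 -1;0 0 0 0 0 0 -1;0 0 0 0 0 0 -1;0 0 0 0 0 0 -1;0 0 0 0 0 0 -1;0 0 0 0 0 0 -1'
```

```text
time: 1.4
eef_pos: [428.8, -0.5, 2.4]
ee_rot: [[0.1, 0.995, 0.0], [0.995, -0.1, -0.0], [0.0, 0.0, -1.0]]
ft_force: [1.1, -0.2, -0.0]
opening: 85.4
grasp_force: 0.0
time: 2.07
eef_pos: [429.6, -0.7, 2.9]
ee_rot: [[0.099, 0.995, 0.003], [0.995, -0.099, -0.0], [-0.0, 0.003, -1.0]]
ft_force: [-0.9, -0.4, 8.9]
opening: 53.0
grasp_force: 41.0
```

```bash
python3 -m handwheel '0 0 -2 0 0 0 -1;0 0 -4 0 0 0 -1;14.04 6.16 -4.5 0 0 -1.63 -1;14.04 6.16 -4.5 0 0 -1.63 -1;14.04 6.16 -4.5 0 0 -1.63 -1;14.04 6.16 -4.5 0 0 -1.63 -1;14.04 6.16 -4.5 0 0 -1.63 -1;14.04 6.16 -4.5 0 0 -1.63 -1;14.04 6.16 -4.5 0 0 -1.63 -1;14.04 6.16 -4.5 0 0 -1.63 -1;14.04 6.16 -4.5 0 0 -1.63 -1;14.04 6.16 -4.5 0 0 -1.63 -1' 60
```

```text
time: 3.07
eef_pos: [619.0, 339.3, 114.9]
ee_rot: [[-0.917, 0.399, 0.004], [0.399, 0.917, 0.004], [-0.002, 0.005, -1.0]]
ft_force: [-0.0, -0.3, -1.3]
opening: 52.7
grasp_force: 68.3
```

```bash
python3 -m handwheel '0 0 0 0 0 -0.37 -1;0 0 0 0 0 -0.37 -1;0 0 0 0 0 -0.37 -1;0 0 0 0 0 -0.37 -1;0 0 0 0 0 -0.37 -1'; python3 - <<'E'
from h import *
p,d=env.grab_frame("wrist"); cv2.imwrite("pics/w2.png",p[:,:,::-1]); np.save("pics/w2.npy",d)
import pickle; pickle.dump(env.get_calibration("wrist"),open("pics/w2.pkl","wb"))
E
```

```text
time: 3.48
eef_pos: [616.3, 333.3, 114.1]
ee_rot: [[-0.999, 0.054, -0.0], [0.054, 0.999, -0.0], [0.0, -0.0, -1.0]]
ft_force: [-0.2, -0.1, -1.4]
opening: 52.8
grasp_force: 68.3
```

View pics/w2.png

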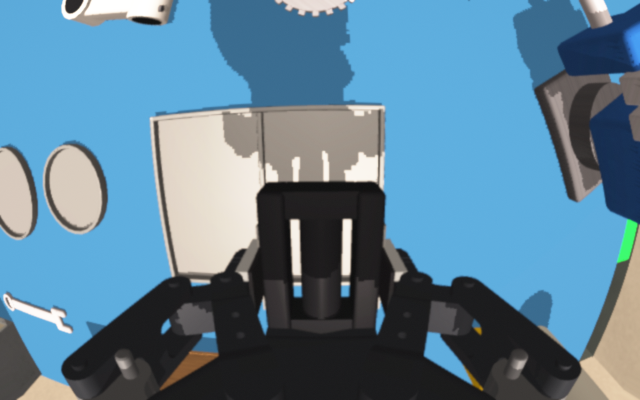

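The wrist view shows the held pedal cage at (320,255). The tray's near-edge corners are at (152,119) and (383,107), with the divider at (262,112).

```bash
python3 - <<'E'
from h import *
import pickle; c=pickle.load(open("pics/w2.pkl","rb"))
for uv in [(152,119),(383,107),(262,112),(173,283)]: print(uv,wray(uv,c,12))
E
```

```text
(152, 119) [535.8 191.7  12. ]
(383, 107) [542.7 386.7  12. ]
(262, 112) [541.8 291.2  12. ]
(173, 283) [693.5 182.7  12. ]
```

```bash
python3 -m handwheel '0.05 0.08 2 0 0 0 -1;0.05 0.08 3.5 0 0 0 -1;0.05 0.08 4.0 0 0 0 -1;0.05 0.08 4.28 0 0 0 -1;0.05 0.08 4.28 0 0 0 -1;0.05 0.08 4.28 0 0 0 -1;0.05 0.08 4.28 0 0 0 0.6;0.05 0.08 4.28 0 0 0 0.6;0.05 0.08 4.28 0 0 0 0.6;0.05 0.08 4.28 0 0 0 0.6'
```

```text
time: 4.37
eef_pos: [615.8, 335.6, 7.3]
ee_rot: [[-0.999, 0.051, 0.001], [0.051, 0.999, 0.0], [-0.001, 0.0, -1.0]]
ft_force: [-0.2, 0.0, -0.1]
opening: 68.2
grasp_force: 0.0
```

```bash
python3 -m handwheel '0 0 -1.5 0 0 0 1;0 0 -3 0 0 0 1;7.76 -0.38 -3 0 0 0 1;7.76 -0.38 -3 0 0 0 1;7.76 -0.38 -3 0 0 0 1;7.76 -0.38 -3 0 0 0 1;7.76 -0.38 -3 0 0 0 1;7.76 -0.38 -2.2 0 0 0 1;7.76 -0.38 -2.2 0 0 0 1;7.76 -0.38 -2.2 0 0 0 1'; python3 - <<'E'
from h import *
p,d=env.grab_frame("wrist"); cv2.imwrite("pics/w3.png",p[:,:,::-1])
import pickle; pickle.dump(env.get_calibration("wrist"),open("pics/w3.pkl","wb"))
E
```

```text
time: 5.2
eef_pos: [421.0, 335.8, 61.8]
ee_rot: [[-0.999, 0.051, -0.0], [0.051, 0.999, -0.0], [0.0, -0.0, -1.0]]
ft_force: [1.3, -0.1, 0.7]
opening: 85.2
grasp_force: 0.0
```

View pics/w3.png

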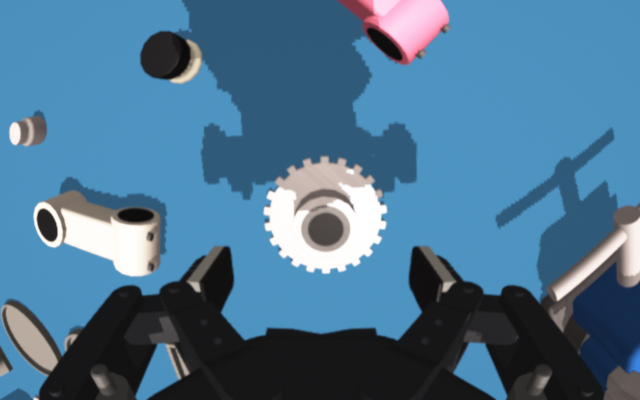

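The large freewheel's disc is centred at (325,214) and its bore at (325,229), between the fingers.

```bash
python3 - <<'E'
from h import *
import pickle; c=pickle.load(open("pics/w3.pkl","rb"))
print(wray((325,214),c,5),wray((325,229),c,26)," diam",wray((264,214),c,5),wray((387,214),c,5))
E
```

```text
[419.5 339.5   5. ] [422.4 339.1  26. ]  diam [417.5 297.8   5. ] [421.8 382.2   5. ]
```

Disc diameter 84 mm, so this is the large freewheel, centred at about (421,339). Descend to TCP z≈6 and grip.

```bash
python3 -m handwheel '0 0.12 0.8 0 0 0 1;0 0.12 1.6 0 0 0 1;0 0.12 2.2 0 0 0 1;0 0.12 2.2 0 0 0 1;0 0.12 2.2 0 0 0 1;0 0.12 2.2 0 0 0 -1;0 0.12 2.2 0 0 0 -1;0 0.12 2.2 0 0 0 -1;0 0.12 2.2 0 0 0 -1;0 0.12 2.2 0 0 0 -1;0 0.12 2.2 0 0 0 -1;0 0.12 2.2 0 0 0 -1' 60; python3 -m handwheel '0 0 0 0 0 0 -1;0 0 0 0 0 0 -1;0 0 -2 0 0 0 -1;0 0 -4 0 0 0 -1;0 0 -4 0 0 0 -1'
```

```text
time: 6.25
eef_pos: [422.2, 339.1, 8.1]
ee_rot: [[-0.999, 0.051, 0.002], [0.051, 0.999, 0.001], [-0.002, 0.001, -1.0]]
ft_force: [-0.8, -0.6, 6.9]
opening: 40.1
grasp_force: 59.8
time: 6.67
eef_pos: [423.1, 340.0, 111.3]
ee_rot: [[-0.999, 0.051, 0.004], [0.051, 0.999, 0.003], [-0.004, 0.003, -1.0]]
ft_force: [0.8, 1.3, -1.3]
opening: 40.0
grasp_force: 61.9
```

```bash
python3 -m handwheel '-7.47 -16.08 0 0 0 0 -1;-7.47 -16.08 0 0 0 0 -1;-7.47 -16.08 0 0 0 0 -1;-7.47 -16.08 0 0 0 0 -1;-7.47 -16.08 0 0 0 0 -1;-7.47 -16.08 0 0 0 0 -1;-7.47 -16.08 0 0 0 0 -1;-7.47 -16.08 0 0 0 0 -1;-7.47 -16.08 0 0 0 0 -1;-7.47 -16.08 0 0 0 0 -1;-7.47 -16.08 0 0 0 0 -1;-7.47 -16.08 0 0 0 0 -1';python3 -m handwheel '0 0 0 0 0 0 -1;0 0 0 0 0 0 -1;0 0 0 0 0 0 -1'; python3 - <<'E'
from h import *
p,d=env.grab_frame("wrist"); cv2.imwrite("pics/w4.png",p[:,:,::-1])
import pickle; pickle.dump(env.get_calibration("wrist"),open("pics/w4.pkl","wb"))
E
```

```text
time: 7.67
eef_pos: [589.9, -78.0, 107.2]
ee_rot: [[-0.998, 0.057, 0.003], [0.057, 0.998, -0.003], [-0.003, -0.003, -1.0]]
ft_force: [0.5, 0.4, -2.3]
opening: 39.6
grasp_force: 61.9
time: 7.92
eef_pos: [586.5, -70.9, 106.6]
ee_rot: [[-0.999, 0.049, -0.001], [0.049, 0.999, 0.001], [0.001, 0.001, -1.0]]
ft_force: [0.3, 0.3, -2.2]
opening: 40.0
grasp_force: 61.9
```

View pics/w4.png

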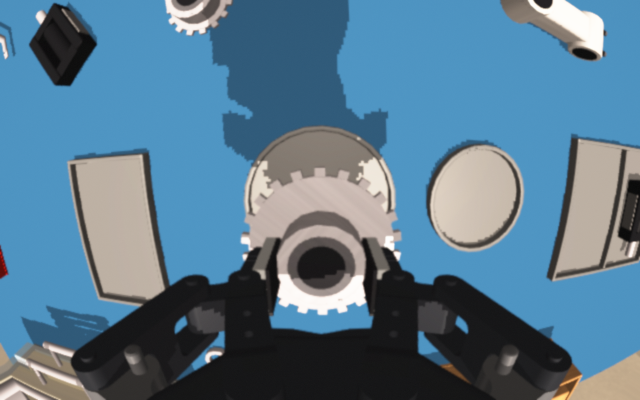

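The large freewheel is held at (320,265) over the large dish, whose near edge is at (320,126) and sides at about (245,195) and (395,192). The small dish is centred at (476,197), the single tray's corners are at (69,160) and (148,151), and pedal A is in its bay at (632,215).

```bash
python3 - <<'E'
from h import *
import pickle; c=pickle.load(open("pics/w4.pkl","rb"))
for n,L in dict(dL=[(320,126),(245,195),(395,192)],dS=[(429,198),(523,195),(480,145),(470,250)],single=[(69,160),(148,151),(100,296)]).items(): print(n,*[wray(u,c,12) for u in L])
E
```

```text
dL [526. -68.  12.] [ 577. -131.   12.] [580.4 -10.2  12. ]
dS [586.8  19.3  12. ] [588.4 117.1  12. ] [542.9  65.4  12. ] [638.1  63.9  12. ]
single [ 530.9 -318.1   12. ] [ 533.7 -215.6   12. ] [ 683.9 -323.5   12. ]
```

```bash
python3 -m handwheel '0 0 1.5 0 0 0 -1;0 0 3 0 0 0 -1;0 0 3.5 0 0 0 -1;0 0 3.78 0 0 0 -1;0 0 3.78 0 0 0 -1;0 0 3.78 0 0 0 -1;0 0 3.78 0 0 0 0.3;0 0 3.78 0 0 0 0.3;0 0 3.78 0 0 0 0.3;0 0 3.78 0 0 0 0.3;0 0 3.78 0 0 0 0.3'
```

```text
time: 8.88
eef_pos: [587.7, -72.2, 12.6]
ee_rot: [[-0.999, 0.051, 0.001], [0.051, 0.999, -0.0], [-0.001, -0.0, -1.0]]
ft_force: [-0.7, 0.8, -0.2]
opening: 55.7
grasp_force: 0.0
```

```bash
python3 -m handwheel '0 0 -1.5 0 0 0 1;0 0 -3 0 0 0 1;6.91 -4.07 -3 0 0 0 1;6.91 -4.07 -3 0 0 0 1;6.91 -4.07 -3 0 0 0 1;6.91 -4.07 -3 0 0 0 1;6.91 -4.07 -3 0 0 0 1;6.91 -4.07 -2 0 0 0 1;6.91 -4.07 -2 0 0 0 1;6.91 -4.07 -2 0 0 0 1;6.91 -4.07 -2 0 0 0 1'; python3 - <<'E'
from h import *
p,d=env.grab_frame("wrist"); c=env.get_calibration("wrist")
hsv=cv2.cvtColor(p,cv2.COLOR_RGB2HSV); m=((hsv[...,1]<60)&(hsv[...,2]>90)).astype(np.uint8); m[250:]=0
m=cv2.morphologyEx(m,cv2.MORPH_CLOSE,np.ones((15,15)))
k,l,s,ce=cv2.connectedComponentsWithStats(m)
for i in range(1,k):
    if s[i,4]>800: print(s[i],ce[i],wray(ce[i],c,8))
cv2.imwrite("pics/w5.png",p[:,:,::-1])
E
```

```text
time: 9.8
eef_pos: [410.7, -165.1, 62.8]
ee_rot: [[-0.999, 0.05, 0.001], [0.05, 0.999, -0.0], [-0.001, -0.0, -1.0]]
ft_force: [0.4, 0.1, 0.2]
opening: 85.1
grasp_force: 0.0
[ 163   48   61   47 2354] [193.22387426  71.05692438] [ 305.2 -244.2    8. ]
[417  71  45  49 831] [438.60529483  95.08784597] [330.2 -83.2   8. ]
[588  97  39  30 948] [606.37236287 111.84177215] [329.2  92.3   8. ]
[ 276  171   89   79 4830] [320.44140787 210.39296066] [ 405.  -164.7    8. ]
[ 600  176   40   51 1547] [621.3697479  199.43180349] [411.7 134.3   8. ]
```

View pics/w5.png

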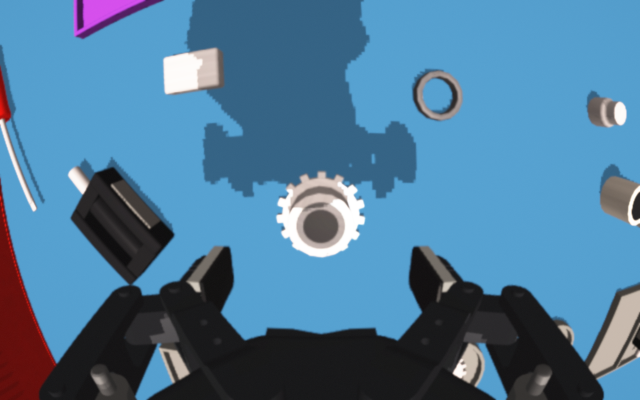

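The small freewheel is centred between the fingers, bore at (320,224). Pedal B is at (122,225) with its axle end at (80,180).

```bash
python3 -m handwheel '0.08 0 0.8 0 0 0 1;0.08 0 1.6 0 0 0 1;0.08 0 2.24 0 0 0 1;0.08 0 2.24 0 0 0 1;0.08 0 2.24 0 0 0 1;0.08 0 2.24 0 0 0 -1;0.08 0 2.24 0 0 0 -1;0.08 0 2.24 0 0 0 -1;0.08 0 2.24 0 0 0 -1;0.08 0 2.24 0 0 0 -1;0.08 0 2.24 0 0 0 -1;0.08 0 2.24 0 0 0 -1' 60; python3 -m handwheel '0 0 0 0 0 0 -1;0 0 0 0 0 0 -1;0 0 -2 0 0 0 -1;0 0 -4 0 0 0 -1;0 0 -4 0 0 0 -1'
```

```text
time: 10.85
eef_pos: [408.5, -165.4, 7.5]
ee_rot: [[-0.999, 0.051, 0.002], [0.051, 0.999, -0.001], [-0.002, -0.001, -1.0]]
ft_force: [-0.7, 1.0, 8.9]
opening: 39.9
grasp_force: 59.2
time: 11.27
eef_pos: [409.2, -165.8, 110.2]
ee_rot: [[-0.999, 0.051, 0.003], [0.051, 0.999, -0.002], [-0.004, -0.002, -1.0]]
ft_force: [1.8, -0.9, -1.9]
opening: 40.3
grasp_force: 61.6
```

```bash
python3 -m handwheel '-6.76 9.7 0 0 0 0 -1;-6.76 9.7 0 0 0 0 -1;-6.76 9.7 0 0 0 0 -1;-6.76 9.7 0 0 0 0 -1;-6.76 9.7 0 0 0 0 -1;-6.76 9.7 0 0 0 0 -1;-6.76 9.7 0 0 0 0 -1;-6.76 9.7 0 0 0 0 -1;-6.76 9.7 0 0 0 0 -1;-6.76 9.7 0 0 0 0 -1;-6.76 9.7 0 0 0 0 -1;-6.76 9.7 0 0 0 0 -1'
```

```text
time: 12.27
eef_pos: [587.8, 67.4, 106.2]
ee_rot: [[-0.999, 0.053, -0.001], [0.053, 0.999, -0.0], [0.001, -0.0, -1.0]]
ft_force: [0.6, -0.5, -1.9]
opening: 40.0
grasp_force: 61.7
```

```bash
python3 -m handwheel '-0.06 0 1.5 0 0 0 -1;-0.06 0 3 0 0 0 -1;-0.06 0 3.5 0 0 0 -1;-0.06 0 3.78 0 0 0 -1;-0.06 0 3.78 0 0 0 -1;-0.06 0 3.78 0 0 0 -1;-0.06 0 3.78 0 0 0 0.3;-0.06 0 3.78 0 0 0 0.3;-0.06 0 3.78 0 0 0 0.3;-0.06 0 3.78 0 0 0 0.3;-0.06 0 3.78 0 0 0 0.3'
```

```text
time: 13.18
eef_pos: [590.6, 68.6, 12.1]
ee_rot: [[-0.999, 0.051, 0.001], [0.051, 0.999, -0.0], [-0.001, 0.0, -1.0]]
ft_force: [-0.3, -0.3, -0.2]
opening: 55.5
grasp_force: 0.0
```

```bash
python3 -m handwheel '0 0 -1.5 0 0 0 1;0 0 -3 0 0 0 1;7.04 3.18 -3 0 0 -1.376 1;7.04 3.18 -3 0 0 -1.376 1;7.04 3.18 -3 0 0 -1.376 1;7.04 3.18 -3 0 0 -1.376 1;7.04 3.18 -3 0 0 -1.376 1;7.04 3.18 -3 0 0 -1.376 1;7.04 3.18 -3 0 0 -1.376 1;7.04 3.18 -3 0 0 -1.376 1;7.04 3.18 -3 0 0 -1.376 1;7.04 3.18 -3 0 0 -1.376 1'; python3 -m handwheel '0 0 0 0 0 -0.13 1;0 0 0 0 0 -0.13 1;0 0 0 0 0 -0.13 1';python3 - <<'E'
from h import *
p,d=env.grab_frame("wrist"); cv2.imwrite("pics/w6.png",p[:,:,::-1])
import pickle; pickle.dump(env.get_calibration("wrist"),open("pics/w6.pkl","wb"))
E
```

```text
time: 14.18
eef_pos: [418.7, 157.1, 87.0]
ee_rot: [[-0.357, -0.934, 0.001], [-0.934, 0.357, 0.0], [-0.0, -0.001, -1.0]]
ft_force: [-0.0, 0.2, 0.4]
opening: 85.1
grasp_force: 0.0
time: 14.43
eef_pos: [418.7, 157.0, 86.9]
ee_rot: [[-0.242, -0.97, 0.0], [-0.97, 0.242, 0.0], [-0.0, -0.0, -1.0]]
ft_force: [0.1, -0.2, -0.4]
opening: 85.4
grasp_force: 0.0
```

View pics/w6.png

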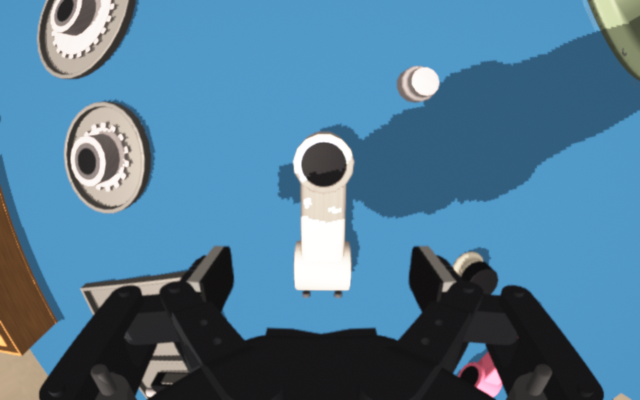

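The stem lies straight along the finger gap: collar bore at (323,162), neck about (323,220), clamp end at (323,290). Both freewheels are sitting in their dishes at (85,15) and (100,155).

```bash
python3 - <<'E'
from h import *
import pickle; c=pickle.load(open("pics/w6.pkl","rb"))
a=wray((323,162),c,40);b=wray((323,290),c,25);n=wray((324,220),c,34);print(a,b,n)
R=np.array([[-0.242,-0.97],[-0.97,0.242]])
d=(b-a)[:2];d/=np.hypot(*d);t=a[:2]+40*d;print(t,np.degrees(np.arctan2(*d[::-1])),"tool shift",R.T@(t-[418.7,157])/25)
E
```

```text
[407.5 119.5  40. ] [431.3 216.5  25. ] [416.3 158.2  34. ]
[417.03171214 158.34773434] 76.21419787814277 tool shift [-0.03614307  0.07777564]
```

```bash
python3 -m handwheel '-0.04 0.08 1.5 0 0 0 1;-0.04 0.08 2.6 0 0 0 1;-0.04 0.08 3.15 0 0 0 1;-0.04 0.08 3.15 0 0 0 1;-0.04 0.08 3.15 0 0 0 -1;-0.04 0.08 3.15 0 0 0 -1;-0.04 0.08 3.15 0 0 0 -1;-0.04 0.08 3.15 0 0 0 -1;-0.04 0.08 3.15 0 0 0 -1;-0.04 0.08 3.15 0 0 0 -1;-0.04 0.08 3.15 0 0 0 -1;-0.04 0.08 3.15 0 0 0 -1' 60; python3 -m handwheel '0 0 0 0 0 0 -1;0 0 0 0 0 0 -1;0 0 0 0 0 0 -1;0 0 -2 0 0 0 -1;0 0 -4 0 0 0 -1;0 0 -4 0 0 0 -1'
```

```text
time: 15.48
eef_pos: [418.0, 158.6, 9.2]
ee_rot: [[-0.24, -0.971, 0.002], [-0.971, 0.24, 0.0], [-0.001, -0.002, -1.0]]
ft_force: [-1.0, 0.1, 7.1]
opening: 29.1
grasp_force: 59.1
time: 15.98
eef_pos: [418.8, 158.8, 112.1]
ee_rot: [[-0.239, -0.971, 0.004], [-0.971, 0.239, 0.001], [-0.002, -0.004, -1.0]]
ft_force: [1.1, 0.6, -0.5]
opening: 29.0
grasp_force: 60.1
```

```bash
python3 -m handwheel '14.93 -11.64 0 0 0 1.379 -1;14.93 -11.64 0 0 0 1.379 -1;14.93 -11.64 0 0 0 1.379 -1;14.93 -11.64 0 0 0 1.379 -1;14.93 -11.64 0 0 0 1.379 -1;14.93 -11.64 0 0 0 1.379 -1;14.93 -11.64 0 0 0 1.379 -1;14.93 -11.64 0 0 0 1.379 -1;14.93 -11.64 0 0 0 1.379 -1;14.93 -11.64 0 0 0 1.379 -1;14.93 -11.64 0 0 0 1.379 -1;14.93 -11.64 0 0 0 1.379 -1';  python3 -m handwheel '0 0 0 0 0 0 -1;0 0 0 0 0 0 -1;0 0 0 0 0 0 -1'; python3 - <<'E'
from h import *
p,d=env.grab_frame("wrist"); cv2.imwrite("pics/w7.png",p[:,:,::-1])
import pickle; pickle.dump(env.get_calibration("wrist"),open("pics/w7.pkl","wb"))
E
```

```text
time: 16.98
eef_pos: [611.9, -279.7, 108.5]
ee_rot: [[-0.998, 0.058, 0.003], [0.058, 0.998, -0.004], [-0.003, -0.003, -1.0]]
ft_force: [1.1, 0.1, -0.6]
opening: 29.0
grasp_force: 60.0
time: 17.23
eef_pos: [609.3, -272.5, 107.7]
ee_rot: [[-0.999, 0.049, -0.001], [0.049, 0.999, 0.001], [0.001, 0.001, -1.0]]
ft_force: [0.0, 0.9, -1.6]
opening: 29.0
grasp_force: 60.0
```

View pics/w7.png

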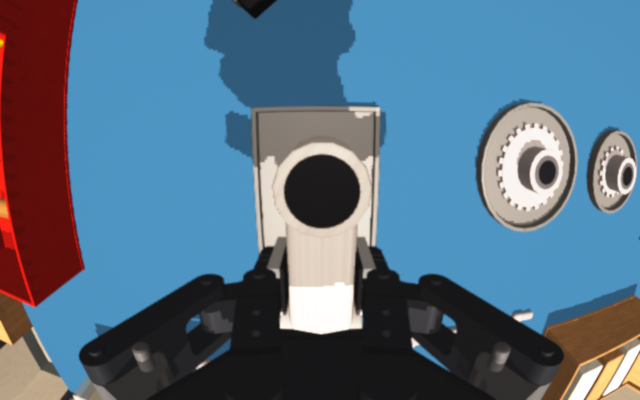

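The stem is held over the single tray, whose near corners are at (253,110) and (379,108), and it is centred within a few mm. Both freewheels lie in their dishes at (530,165) and (613,172).

```bash
python3 -m handwheel '0 0 1.5 0 0 0 -1;0 0 3 0 0 0 -1;0 0 3.5 0 0 0 -1;0 0 3.78 0 0 0 -1;0 0 3.78 0 0 0 -1;0 0 3.78 0 0 0 -1;0 0 3.78 0 0 0 0.1;0 0 3.78 0 0 0 0.1;0 0 3.78 0 0 0 0.1;0 0 3.78 0 0 0 0.1;0 0 3.78 0 0 0 0.1'
```

```text
time: 18.2
eef_pos: [610.4, -273.8, 13.9]
ee_rot: [[-0.999, 0.05, 0.001], [0.05, 0.999, -0.0], [-0.001, -0.0, -1.0]]
ft_force: [0.1, 0.4, 0.5]
opening: 46.6
grasp_force: 0.0
```

```bash
python3 -m handwheel '0 0 -1.5 0 0 0 0.1;0 0 -3 0 0 0 1;7.95 -2.33 -3 0 0 -0.738 1;7.95 -2.33 -3 0 0 -0.738 1;7.95 -2.33 -3 0 0 -0.738 1;7.95 -2.33 -3 0 0 -0.738 1;7.95 -2.33 -3 0 0 -0.738 1;7.95 -2.33 -2.4 0 0 -0.738 1;7.95 -2.33 -2.4 0 0 -0.738 1;7.95 -2.33 -2.4 0 0 -0.738 1;7.95 -2.33 -2.4 0 0 -0.738 1'; python3 - <<'E'
from h import *
p,d=env.grab_frame("wrist"); cv2.imwrite("pics/w8.png",p[:,:,::-1])
import pickle; pickle.dump(env.get_calibration("wrist"),open("pics/w8.pkl","wb"))
E
```

```text
time: 19.12
eef_pos: [409.8, -322.3, 74.0]
ee_rot: [[-0.774, -0.634, 0.001], [-0.634, 0.774, -0.001], [-0.0, -0.001, -1.0]]
ft_force: [-0.4, -0.1, -0.0]
opening: 85.2
grasp_force: 0.0
```

View pics/w8.png

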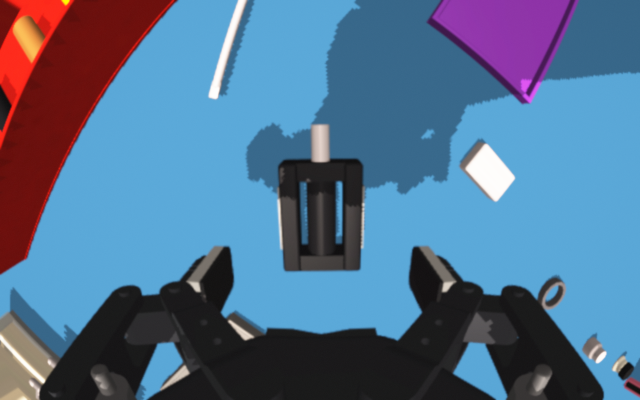

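Pedal B is centred between the fingers and aligned, cage at (320,215) and axle up at (320,140).

```bash
python3 -m handwheel '0 0 1.2 0 0 0 1;0 0 2.4 0 0 0 1;0 0 2.86 0 0 0 1;0 0 2.86 0 0 0 1;0 0 2.86 0 0 0 -1;0 0 2.86 0 0 0 -1;0 0 2.86 0 0 0 -1;0 0 2.86 0 0 0 -1;0 0 2.86 0 0 0 -1;0 0 2.86 0 0 0 -1;0 0 2.86 0 0 0 -1;0 0 2.86 0 0 0 -1' 60; python3 -m handwheel '0 0 0 0 0 0 -1;0 0 0 0 0 0 -1;0 0 -2 0 0 0 -1;0 0 -4.2 0 0 0 -1;0 0 -4.2 0 0 0 -1'
```

```text
time: 20.17
eef_pos: [410.2, -323.0, 3.6]
ee_rot: [[-0.772, -0.635, 0.003], [-0.635, 0.772, -0.002], [-0.001, -0.004, -1.0]]
ft_force: [2.0, 0.8, 7.3]
opening: 52.7
grasp_force: 64.3
time: 20.58
eef_pos: [409.7, -323.0, 110.8]
ee_rot: [[-0.772, -0.635, 0.002], [-0.635, 0.772, -0.003], [-0.0, -0.004, -1.0]]
ft_force: [1.1, -0.5, -1.4]
opening: 52.8
grasp_force: 64.7
```

```bash
python3 -m handwheel '-20.56 12.08 0 0 0 0.73 -1;-20.56 12.08 0 0 0 0.73 -1;-20.56 12.08 0 0 0 0.73 -1;-20.56 12.08 0 0 0 0.73 -1;-20.56 12.08 0 0 0 0.73 -1;-20.56 12.08 0 0 0 0.73 -1;-20.56 12.08 0 0 0 0.73 -1;-20.56 12.08 0 0 0 0.73 -1;-20.56 12.08 0 0 0 0.73 -1;-20.56 12.08 0 0 0 0.73 -1;-20.56 12.08 0 0 0 0.73 -1;-20.56 12.08 0 0 0 0.73 -1'; python3 -m handwheel '0 0 0 0 0 0 -1;0 0 0 0 0 0 -1;0 0 0 0 0 0 -1'
```

```text
time: 21.58
eef_pos: [571.8, 123.7, 107.4]
ee_rot: [[-0.999, 0.042, 0.0], [0.042, 0.999, -0.0], [-0.0, -0.0, -1.0]]
ft_force: [1.0, -1.0, -1.6]
opening: 52.8
grasp_force: 64.6
time: 21.83
eef_pos: [570.9, 121.5, 106.8]
ee_rot: [[-0.999, 0.041, -0.001], [0.041, 0.999, -0.001], [0.001, -0.001, -1.0]]
ft_force: [-0.6, 0.1, -1.8]
opening: 52.6
grasp_force: 64.7
```

```bash
python3 -m handwheel '-1.57 4.69 0 0 0 0 -1;-1.57 4.69 0 0 0 0 -1;-1.57 4.69 0 0 0 0 -1;-1.57 4.69 0 0 0 0 -1;-1.57 4.69 0 0 0 0 -1;-1.57 4.69 0 0 0 0 -1;-1.57 4.69 0 0 0 0 -1'; python3 - <<'E'
from h import *
p,d=env.grab_frame("wrist"); cv2.imwrite("pics/w9.png",p[:,:,::-1])
E
```

```text
time: 22.42
eef_pos: [615.1, 234.9, 106.8]
ee_rot: [[-0.999, 0.044, -0.001], [0.044, 0.999, -0.001], [0.001, -0.001, -1.0]]
ft_force: [1.1, 0.6, -1.2]
opening: 52.9
grasp_force: 64.7
```

View pics/w9.png

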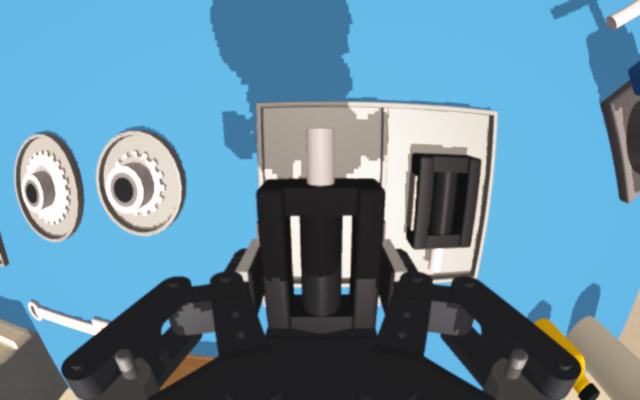

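Pedal B (321,255) is centred over the left bay (262–383), and pedal A lies flat in the right bay at (445,200).

```bash
python3 -m handwheel '0 0 1.5 0 0 0 -1;0 0 3 0 0 0 -1;0 0 3.6 0 0 0 -1;0 0 3.97 0 0 0 -1;0 0 3.97 0 0 0 -1;0 0 3.97 0 0 0 -1;0 0 3.97 0 0 0 0.6;0 0 3.97 0 0 0 0.6;0 0 3.97 0 0 0 0.6;0 0 3.97 0 0 0 0.6'; python3 -m handwheel '0 0 -1 0 0 0 0.6;0 0 -2.5 0 0 0 0.6;7 -5 -8 0 0 0 0.6;7 -5 -8 0 0 0 0.6;7 -5 -8 0 0 0 0.6;7 -5 -8 0 0 0 0.6;7 -5 -8 0 0 0 0.6;7 -5 -8 0 0 0 0.6;7 -5 -8 0 0 0 0.6;7 -5 -8 0 0 0 0.6;7 -5 -8 0 0 0 0.6;7 -5 -8 0 0 0 0.6'; python3 - <<'E'
from h import *
P=[]
for n in ["scene","side"]:
    p,d=env.grab_frame(n); W=cloud(d,env.get_calibration(n)); P.append(p[:,:,::-1])
    for k,x,y,r,a,b in [("A",617,335,38,15,40),("B",615,237,38,15,40),("stem",611,-273,50,25,60),("cL",588,-71,24,18,40),("cS",590,68,24,18,40)]:
        q=W[(d>0)&(np.hypot(W[...,0]-x,W[...,1]-y)<r)&(W[...,2]>a)&(W[...,2]<b)]
        print(n,k,len(q),q.mean(0).round(1),np.percentile(q[:,2],[50,95]).round(1))
cv2.imwrite("pics/end.png",np.vstack([P[0][150:350],P[1][80:340]]))
E
```

```text
time: 23.3
eef_pos: [616.2, 237.2, 8.4]
ee_rot: [[-0.999, 0.042, 0.001], [0.042, 0.999, 0.0], [-0.001, 0.0, -1.0]]
ft_force: [-0.3, 0.9, 0.5]
opening: 67.9
grasp_force: 0.0
time: 24.3
eef_pos: [436.5, 120.0, 207.3]
ee_rot: [[-0.999, 0.041, 0.0], [0.041, 0.999, 0.0], [-0.0, 0.0, -1.0]]
ft_force: [-0.6, -0.3, -1.4]
opening: 68.5
grasp_force: 0.0
scene A 480 [616.8 333.1  24.1] [24.9 28.2]
scene B 488 [615.3 234.3  24.2] [24.7 28.1]
scene stem 644 [ 611.4 -271.5   38.2] [37.8 43.5]
scene cL 263 [594.4 -72.3  27.1] [28.1 30.3]
scene cS 204 [596.2  66.1  27.6] [28.2 30.3]
side A 319 [616.3 330.3  24.8] [25.6 29.6]
side B 366 [614.9 233.1  24.7] [25.4 29.4]
side stem 892 [ 612.2 -276.9   38.5] [38.3 44.5]
side cL 250 [585.  -75.3  28. ] [28.9 31.5]
side cS 199 [590.   63.4  27.8] [28.8 31.3]
```

View pics/end.png

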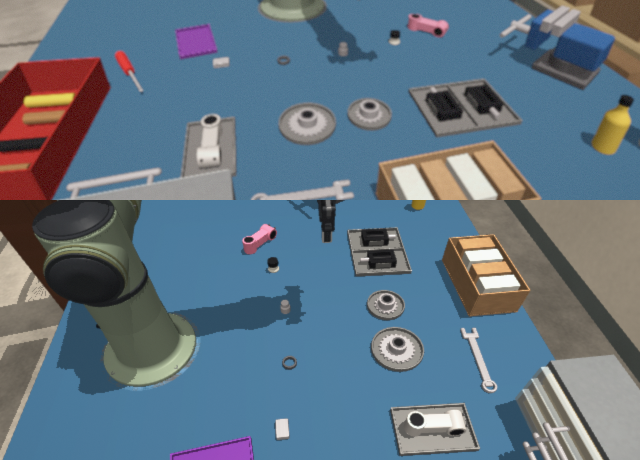

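In both views all five parts lie flat in their trays: pedals at (443,104) and (483,99), stem at (209,140), freewheels at (306,119) and (370,110). Their top heights match the expected 28, 28 and 43 mm, and the gripper is clear.

```bash
python3 -c "
from cell import env
print(env.sign_off())"
```

```text
the job is handed in; nothing more can be done
None
```

All five parts are in their trays, flat and released, and the job was handed in after about 24 s of robot time; sign-off returned no verdict, but a final check in both fixed cameras showed every part in place.

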